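Refill the foil dispenser and snap it shut

ROBOT

A 6-joint arm with a two-finger parallel gripper is mounted at the origin on a cart in front of the work surface, level with it; the furniture and walls round the work are solid. World frame = base frame: x ahead of the robot, y to its left, z up, the work surface at z = 0. Lengths are in mm, angles in rad, forces in N, time in s.
With the tool pointing down it reaches from about 300 to 825 mm from the base axis. Payload 5.4 kg.
Tool frame: the origin (TCP) lies at the very end of the fingers, on their centre line; the grasp point (between the pads) lies 19 mm behind it (arm.hold_point_z is the distance from the TCP to the grasp point, in mm); z points along the fingers, y is the line along which they close (so a half turn about z gives the same grasp; the last joint's range is limited). The gripper opens to 92 mm and grips with 3 to 60 N. Pads are 20 mm wide; open, the fingers measure 128 mm over their backs; the gripper's body (75 mm by 189 mm) begins 69 mm behind the grasp point.
Start: joints at [1.054, 0.158, 1.597, -0, 1.386, -0.21], TCP at [173.665, 548.13, 214.601] pointing down, gripper open.
Joint ranges: [-2.91, 2.91], [-0.94, 2.29], [0.18, 2.7], [-1.29, 4.43], [0.17, 2.64], [-3, 3]. Speed limits (rad/s): [2.57, 2.57, 3.14, 3.14, 3.14, 3.14].

INTERFACE

Orientations are given as a unit quaternion [x, y, z, w].
In Python, from bench import arm, imaging gives the robot as it stands. The module is installed in compiled form; this text tells all that it offers.
- The arm moves only by the tool carry_out, never from a script. Its argument "series" is a list of rows, each a list of 6 numbers: the shift along the world's x, y, z in m, then the turn, a rotation vector about the world's x, y, z in rad. A call has 1 to 20 rows; each row shifts and turns the commanded pose from where the row before left it; what a row does not reach is not made up. A row lasts 1/12 s, in which the tool goes at most 41.7 mm and 7.16 degrees, less where a joint would pass 70% of its speed; a pose out of reach is approached as far as the arm can. A call with a gripper value outside its range is refused whole. "grip" is the closure, from 0 (fully open) to 1 (shut), set as the call begins (left out, the last holds). The fingers move at their own pace and stop on an object; "newtons" is the grip in N (left out, the last holds). Time passes only in rows, so rows that do not move let the fingers close. It gives the time, the measured TCP pose, the force, the opening and the grip force at its end, in the units of the state.
- arm.observe(): the state, without advancing time (a new reading comes with each control period).
- imaging.snapshot(name): name is "side" or "top"; returns a dict with "img" (400x640x3 uint8, red, green, blue), "range_z" (400x640 float32, mm along the optical axis (not along the pixel's ray), 0 where there is no reading), "K" (3x3 intrinsics, pixels), "cam_to_world" (4x4, takes a point from camera to world coordinates). Camera axes: x right, y down, z forward; pixel columns grow to the right and rows downward; lengths in mm; the calibration is good to about 2 mm. A picture is of the moment at which its call begins.
- arm.job_done(): hands the job in; it is judged then, once.
The state is a dict: "time_s": time; "joint_pos": joint angles; "dq": joint speeds; "tau": joint torques, N m; "eef_pos": TCP position; "tool_rot": TCP orientation; "wrist_force": force on the tool from outside, world axes, zero at the start; "moment": the same for the moment, N m; "width": finger opening in mm; "grasp_force": force on a finger pad.
Only numpy, scipy, OpenCV 4.12 (cv2) and the standard library are available. Lean on these libraries where they do the work, as an engineer would, in place of code of your own. Each camera call takes 0.05 s, during which the arm holds its last target. There are 200 camera calls.

TASK

Refill the kitchen-foil dispenser: lift the loose roll of foil into the dispenser's cradle, and do not let go of it before it lies there and cannot roll away. Then swing the hinged lid over it and press the lid down until its front edge snaps under the two sprung catches and it stays shut. Do not shove the dispenser about or tip it, and leave the mug and the jars as they stand.

Things in the scene. Friction and masses are not known exactly. Their poses are not given: they have to be found in the camera images.
- foil_roll: Roll of silver kitchen foil lying loose on the worktop, 48 mm in diameter, on a brown cardboard core 160 mm long overall, 0.18 to 0.37 kg. Rigid; it rolls easily. Origin: centre of the roll, on its axis (24 mm above the worktop as it lies). Its own y axis is the roll's axis; x and z turn as it rolls. Both ends are alike.
- wrap_dispenser: White foil dispenser, loose on rubber feet, 1.8 kg: a base 176 mm (x) by 200 mm (y) with a hinged lid and sprung catches. Origin: on the worktop, below the middle of the cradle. Axes: z up, y along the cradle, x from its front (catches) to its rear (hinge). The base reaches from x = -91 to +85 mm; floor 10 mm high; sills 25 mm high run along it at x = -56 and +66 mm.
- cradle (a point): Where the roll's centre comes to lie: 45 mm above the dispenser's origin, same axes, roll along y. The cradle is two V-shaped ribs (45 degree flanks, 10 mm thick, at y = +-57 mm, 40 mm high, mouth 59 mm wide), with room for fingers between them. Arched end walls 73 mm high stand with inner faces at y = +-91 mm, 11 mm beyond each end of the roll.
- lid_hinge (a point): Middle of the lid's hinge line, at x = 78 mm, y = 0, z = 45 mm of the dispenser; the line runs along the dispenser's y. This frame turns with the lid; with the lid shut its axes are the dispenser's.
- lid_thumb (a point): Ribbed thumb place in the middle of the lid's outside, near its front: the place to press. With the lid shut it is at x = -28 mm, y = 0, z = 80 mm of the dispenser, 106 mm ahead of the hinge, on the lid's flat top (flat from x = -38 to +30 mm).
- lid_lip (a point): Middle of the lid's front edge, a round steel bar 8 mm thick and 196 mm long. With the lid shut it is at x = -68 mm, y = 0, z = 34 mm of the dispenser, 146 mm ahead of the hinge.
- dispenser_lid (a joint): Angle of the white lid in rad: 0 shut, growing as it opens up and back; starts at 1.82 to 1.98, leaning back. Arched shell 200 mm wide, 4 mm thick; section shut, dispenser x, z in mm: (78,45) hinge, (30,78), (-38,78), (-62,60), (-62,36), lip. Stiff hinge: it stays where left, moves with 1 to 3 N at the lip; push it in an arc round the hinge. At about 0.12 the lip lands on the catch noses.
- dispenser_catch (a joint): Angle in rad of the two grey sprung catches, 24 mm wide, at y = +-72 mm along the front, 58 mm high, both on one pin: 0 at rest, upright, noses over the lip's place; about 0.2 while the lip forces past. That takes about 10 N straight down at the lip (14 N at the thumb place); then the noses spring back over the lip and the lid, fully down, cannot rise.
- mug_b: White mug, 86 mm high, a bystander. Origin: under its middle.
- jam_jar: Jam jar with a lid, 62 mm wide and 86 mm high, a bystander. Origin: centre of its underside.
- spice_a: Slim spice jar with a dark cap, 41 mm wide and 105 mm high, a bystander. Origin: centre of its underside.

How it is judged:
By the outcome, as a careful person would: the job done as asked, in the order asked, and still so for the second after the job is handed in, with the robot touching nothing.
It also fails if it takes over 54 s, if anything falls off the work surface, if the arm or the gripper's body presses on something with over 40 N, if the wrist force passes 120 N, or if a joint passes its speed limit or range.

## Working session

There is one attempt and no reset: what is moved stays moved. The work goes in short steps, Python scripts to look and compute and a tool call to move; the robot and the scene stay as the last step left them, time stands still between calls to the robot, and variables do not carry over. Pictures are saved under pics/ and viewed, at most 10 in all, crops included, and the job is handed in when it is done.

Besides the shell and the picture viewer there is one more tool, called after "Request:" as name(argument=value, ...), one argument or row to a line, values as JSON. carry_out: Moves the arm, as the interface text tells. Its arguments: {"type":"object","properties":{"series":{"type":"array","items":{"type":"array","items":{"type":"number"}}},"grip":{"type":"number"},"newtons":{"type":"number"}},"required":["series"]}

```bash
mkdir -p pics
cat > h.py <<'E'
import numpy as np, cv2
from bench import arm, imaging
def snap(n):
    s=imaging.snapshot(n); K=s["K"];T=s["cam_to_world"];z=s["range_z"]
    v,u=np.mgrid[0:z.shape[0],0:z.shape[1]]
    c=np.stack([(u-K[0,2])/K[0,0]*z,(v-K[1,2])/K[1,1]*z,z],-1)
    s["P"]=c@T[:3,:3].T+T[:3,3]; s["P"][z==0]=np.nan
    return s
def save(s,f,box=None,k=1):
    im=cv2.cvtColor(s["img"],cv2.COLOR_RGB2BGR)
    if box: im=im[box[1]:box[3],box[0]:box[2]]
    cv2.imwrite("pics/"+f,cv2.resize(im,None,fx=k,fy=k))
E
python3 - <<'E'
from h import *
a=snap("top");b=snap("side");save(a,"top0.png");save(b,"side0.png")
for s in(a,b):print(s["K"].round(1).tolist(),s["cam_to_world"].round(3).tolist())
print(arm.observe(),arm.hold_point_z)
np.savez("s0.npz",tP=a["P"],ti=a["img"],sP=b["P"],si=b["img"])
E
```

```text
[[403.9, 0.0, 320.7], [0.0, 403.9, 199.4], [0.0, 0.0, 1.0]] [[0.243, -0.948, 0.205, 389.303], [-0.97, -0.239, 0.045, 237.309], [0.007, -0.209, -0.978, 910.604], [0.0, 0.0, 0.0, 1.0]]
[[385.0, 0.0, 321.3], [0.0, 385.0, 199.2], [0.0, 0.0, 1.0]] [[0.996, -0.071, 0.048, 508.567], [-0.085, -0.874, 0.478, -130.48], [0.008, -0.481, -0.877, 814.33], [0.0, 0.0, 0.0, 1.0]]
{'time_s': 0.1, 'joint_pos': array([ 1.05394100e+00,  1.58991080e-01,  1.59807420e+00,  1.92560122e-05,
        1.38618653e+00, -2.10095090e-01]), 'dq': array([-9.12595722e-05, -2.30262308e-04, -3.62761889e-03, -1.50770105e-03,
       -8.69094966e-04,  1.23697639e-04]), 'tau': array([ 3.59612131e-04, -3.86501455e+01, -3.22959781e+01,  7.02714873e-02,
        3.38624034e-02, -7.86117880e-05]), 'eef_pos': array([173.36848012, 547.66661867, 213.73061088]), 'tool_rot': array([ 1.52781139e-01,  9.88259700e-01, -7.72013363e-04, -3.03779471e-04]), 'wrist_force': array([ 0.21787126,  0.32187922, -0.32661053]), 'moment': array([ 0.00310425,  0.00874639, -0.03320615]), 'grasp_force': 0.0, 'width': 91.82197951298832} 18.700000000000003
```

View pics/top0.png

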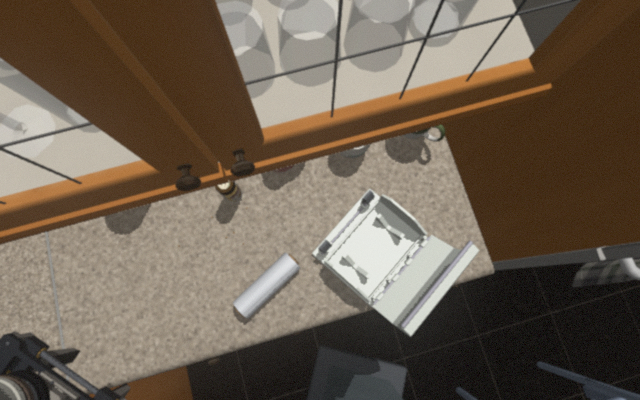

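View pics/side0.png

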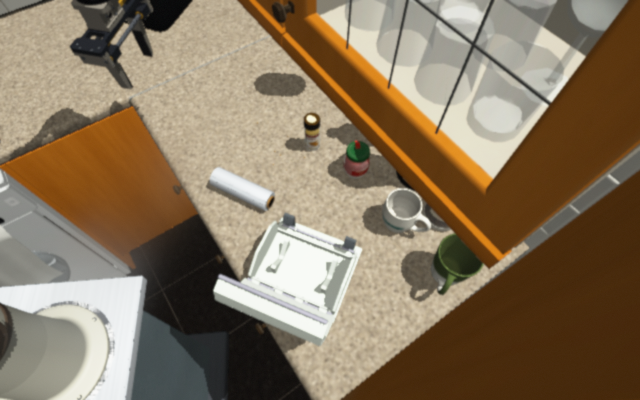

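The top view shows the roll at about (267,287), the dispenser's catches at about (322,246) and (368,198), and the open lid leaning to the lower right. The side view shows the roll at (241,189), the catches at (289,220) and (349,243), and the mug and jars on the wall side.

Run:
```python
from h import *
d=np.load("s0.npz")
for n,P in(("top",d["tP"]),("side",d["sP"])):
    im=d["ti" if n=="top" else "si"]
    box=dict(top=(228,250,304,325),side=(200,160,280,215))[n]
    m=np.zeros(P.shape[:2],bool);m[box[1]:box[3],box[0]:box[2]]=1
    m&=(P[...,2]>12)&(P[...,2]<70)
    r=P[m]; r=r[np.linalg.norm(r[:,:2]-np.median(r[:,:2],0),axis=1)<110]
    (c,sz,a)=cv2.minAreaRect(r[:,:2].astype(np.float32))
    print(n,"roll",c,sz,a,"ztop",np.percentile(r[:,2],[50,98]),len(r))
    bx=cv2.boxPoints((c,sz,a));print(bx.round(0).tolist())
    # end walls/catch/lid pixels
    box=dict(top=(305,180,485,340),side=(205,205,370,350))[n]
    m=np.zeros(P.shape[:2],bool);m[box[1]:box[3],box[0]:box[2]]=1
    for lo,hi in((4,80),(50,62),(64,80),(100,300)):
        q=P[m&(P[...,2]>lo)&(P[...,2]<hi)]
        if len(q)>5:
            R=cv2.minAreaRect(q[:,:2].astype(np.float32));print(n,lo,hi,len(q),[np.round(x,1) for x in R],cv2.boxPoints(R).round(0).tolist(),q[:,2].max().round(0))
t=d["tP"];s=d["sP"]
for p in((322,246),(368,198),(314,255),(374,190)):print("top",p,t[p[1],p[0]].round(0))
for p in((289,220),(349,243),(280,250),(328,276),(312,125),(358,155),(405,208),(218,290),(325,325)):print("side",p,s[p[1],p[0]].round(0))
```

```text
top roll (365.4620056152344, 344.6453552246094) (47.72507095336914, 160.66647338867188) 58.021602630615234 ztop [46.14565029 51.50034023] 1707
[[285.0, 367.0], [421.0, 282.0], [446.0, 322.0], [310.0, 407.0]]
top 4 80 11174 [array([513.3,  89.8]), array([314.1, 404.5]), np.float64(14.5)] [[311.0, 246.0], [412.0, -145.0], [716.0, -67.0], [615.0, 325.0]] 80.0
top 50 62 1327 [array([564.8,  92.9]), array([198.9, 360.8]), np.float64(58.3)] [[359.0, 103.0], [666.0, -86.0], [771.0, 83.0], [463.0, 272.0]] 62.0
top 64 80 1531 [array([551.8,  73.5]), array([175.9, 353.6]), np.float64(62.4)] [[354.0, 77.0], [668.0, -86.0], [749.0, 70.0], [436.0, 233.0]] 80.0
top 100 300 1830 [array([438.7,  23.2]), array([ 36.9, 199.9]), np.float64(62.6)] [[341.0, 53.0], [519.0, -39.0], [536.0, -6.0], [358.0, 86.0]] 195.0
side roll (368.03802490234375, 342.3941650390625) (46.620941162109375, 158.4027862548828) 58.45771026611328 ztop [43.5121337  49.48012425] 1327
[[288.0, 364.0], [423.0, 281.0], [448.0, 321.0], [313.0, 404.0]]
side 4 80 7704 [array([489.5, 155. ]), array([234.6, 351.2]), np.float64(42.8)] [[284
[... 235 characters left out ...]
[486.8, 109.1]), array([172., 198.]), np.float64(61.9)] [[359.0, 80.0], [534.0, -13.0], [615.0, 138.0], [440.0, 232.0]] 78.0
side 100 300 3178 [array([440. ,  22.9]), array([ 36.1, 199.9]), np.float64(62.6)] [[343.0, 53.0], [520.0, -39.0], [537.0, -7.0], [360.0, 85.0]] 192.0
top (322, 246) [471. 249.  60.]
top (368, 198) [596. 178.  57.]
top (314, 255) [452. 262.  14.]
top (374, 190) [631. 165.   2.]
side (289, 220) [475. 239.  52.]
side (349, 243) [600. 174.  54.]
side (280, 250) [451. 187.  12.]
side (328, 276) [551. 117.  17.]
side (312, 125) [543. 455. 107.]
side (358, 155) [643. 375.  87.]
side (405, 208) [746. 267.  14.]
side (218, 290) [356.  60. 172.]
side (325, 325) [530. -13. 181.]
```

Run:
```python
import cv2
a=cv2.imread("pics/top0.png")[170:340,225:495];b=cv2.imread("pics/side0.png")[150:350,190:460]
cv2.imwrite("pics/c1.png",cv2.resize(cv2.vconcat([a,b]),None,fx=2.9/2,fy=2.9/2,interpolation=2))
```

```text
(no output)
```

View pics/c1.png

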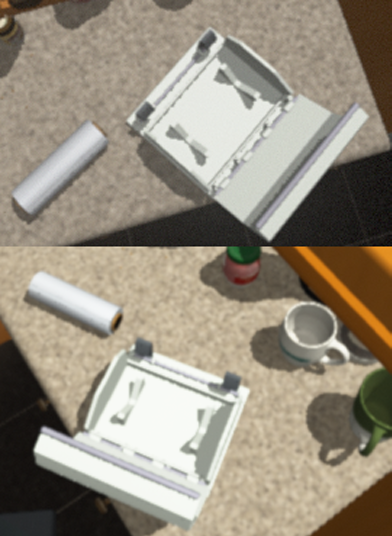

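The crop confirms both: the roll lies loose, and the dispenser's lid is leaning back with the lip bar on top. Next I'll refine the dispenser frame and the lid angle.

```bash
cat >> h.py <<'E'
def frame(P,o,yaw):
    c,s=np.cos(yaw),np.sin(yaw); q=P-np.array([o[0],o[1],0])
    return np.stack([q[...,0]*c+q[...,1]*s,-q[...,0]*s+q[...,1]*c,q[...,2]],-1)
E
python3 - <<'E'
from h import *
d=np.load("s0.npz")
o=(495,135)
for n in"ts":
    P=d[n+"P"]
    L=frame(P,o,np.radians(-117.4)).reshape(-1,3)
    L=L[~np.isnan(L[:,0])]
    def r(name,x,y,z,ax):
        m=(L[:,0]>x[0])&(L[:,0]<x[1])&(L[:,1]>y[0])&(L[:,1]<y[1])&(L[:,2]>z[0])&(L[:,2]<z[1])
        v=L[m]; print(n,name,m.sum(),np.percentile(v[:,ax],[1,5,50,95,99]).round(1) if m.sum() else'')
    r("base front x",(-125,-40),(-60,60),(6,40),0)
    r("walls y",(-40,40),(-130,130),(45,80),1)
    r("wall- y",(-40,40),(-130,-70),(60,80),1)
    r("wall+ y",(-40,40),(70,130),(60,80),1)
    r("wall z",(-40,40),(70,130),(60,90),2)
    r("lid y",(60,200),(-150,150),(120,210),1)
    r("lip x",(60,200),(-80,80),(183,210),0)
    r("lip z",(60,200),(-80,80),(120,210),2)
    r("rib- y",(-35,35),(-75,-40),(26,45),1)
    r("rib+ y",(-35,35),(40,75),(26,45),1)
    r("rib x",(-40,45),(-75,75),(34,45),0)
    r("catch+ x",(-120,-50),(50,100),(48,65),0)
    r("catch- x",(-120,-50),(-100,-50),(48,65),0)
    r("frontface z",(-125,-95),(-60,60),(-20,40),2)
    r("floor z",(-40,50),(-40,40),(-20,40),2)
    r("counter z",(-180,-130),(-60,60),(-20,40),2)
t=d["tP"];print("cabinet",t[175,200],t[130,400],t[60,150])
E
```

```text
t base front x 1404 [-100.4  -97.8  -69.9  -43.2  -40.7]
t walls y 343 [-94.3 -94.2  92.5  96.7  97.7]
t wall- y 107 [-94.3 -94.3 -92.  -89.7 -89.3]
t wall+ y 144 [91.8 92.3 93.6 97.6 97.9]
t wall z 144 [60.4 61.5 72.2 76.  77.3]
t lid y 1670 [-97.4 -90.5  -3.7  89.7  98.4]
t lip x 436 [107.2 107.6 110.6 114.7 115.5]
t lip z 1335 [151.2 171.6 178.4 191.2 192.4]
t rib- y 84 [-60.4 -60.3 -55.7 -50.9 -50.5]
t rib+ y 88 [53.2 53.4 57.5 63.  63.7]
t rib x 105 [-39.6 -38.6  15.2  24.8  25.6]
t catch+ x 107 [-94.3 -93.5 -85.4 -56.8 -52.4]
t catch- x 97 [-94.3 -93.9 -86.3 -61.3 -53. ]
t frontface z 663 [-1.7 -0.7  2.3 12.7 14.1]
t floor z 1471 [ 8.   9.1 11.9 14.3 15.4]
t counter z 1113 [-2.1 -1.   1.8  4.6  5.5]
s base front x 1306 [-99.8 -97.1 -65.3 -42.9 -40.7]
s walls y 349 [-93.3 -92.1 -87.9  98.8  99. ]
s wall- y 143 [-93.5 -92.8 -89.2 -87.7 -87.4]
s wall+ y 108 [93.9 94.1 96.6 98.9 99. ]
s wall z 108 [60.6 61.8 71.4 74.3 75. ]
s lid y 3173 [-94.1 -85.8   7.6  93.6 100.9]
s lip x 480 [107.2 107.8 111.5 114.5 114.9]
s lip z 2537 [141.  145.8 174.1 188.6 189.8]
s rib- y 84 [-58.8 -58.4 -52.9 -49.  -48.9]
s rib+ y 77 [55.  55.4 60.4 64.8 65.1]
s rib x 106 [-39.7 -39.1  15.   25.1  26. ]
s catch+ x 96 [-95.  -94.2 -86.  -59.9 -54.3]
s catch- x 106 [-94.8 -93.5 -85.5 -54.9 -50.8]
s frontface z 524 [-3.3 -2.3  0.3 10.5 11.6]
s floor z 1506 [ 6.5  7.4  9.8 12.2 13.1]
s counter z 966 [-3.4 -2.4 -0.1  2.2  2.9]
cabinet [483.56601119 411.03244505 428.99607327] [610.48882241 181.46100508 409.64053733] [502.31905021 378.70803729 671.4177614 ]
```

Run:
```python
from h import *
d=np.load("s0.npz");o=(495,135)
for n in"ts":
    L=frame(d[n+"P"],o,np.radians(-117.4)).reshape(-1,3);L=L[~np.isnan(L[:,0])]
    for y0 in(-57,57):
        m=(abs(L[:,1]-2-y0)<7)&(abs(L[:,0])<62)&(L[:,2]>20)&(L[:,2]<50)
        v=L[m];v=v[np.argsort(v[:,0])];print(n,y0,[tuple(p) for p in v[::max(1,len(v)//22),[0,2]].round(0).astype(int)])
    m=(abs(L[:,1]-2)<40)&(L[:,0]<-50)&(L[:,0]>-130);v=L[m];
    for a in range(-112,-44,4):
        w=v[(v[:,0]>=a)&(v[:,0]<a+4)];print(a,w[:,2].mean().round(1),end='; ')
    v=L[(abs(L[:,1])<80)&(L[:,0]>60)&(L[:,0]<160)]
    print()
    for a in range(60,150,6):
        w=v[(v[:,0]>=a)&(v[:,0]<a+6)];print(a,np.percentile(w[:,2],[5,95]).round(0) if len(w) else'',end='; ')
    print()
```

```text
t -57 [(np.int64(-45), np.int64(42)), (np.int64(-43), np.int64(39)), (np.int64(-41), np.int64(22)), (np.int64(-39), np.int64(42)), (np.int64(-36), np.int64(34)), (np.int64(-34), np.int64(38)), (np.int64(-31), np.int64(34)), (np.int64(-28), np.int64(31)), (np.int64(-26), np.int64(29)), (np.int64(-23), np.int64(27)), (np.int64(-21), np.int64(23)), (np.int64(-4), np.int64(21)), (np.int64(0), np.int64(26)), (np.int64(3), np.int64(25)), (np.int64(5), np.int64(29)), (np.int64(8), np.int64(23)), (np.int64(10), np.int64(32)), (np.int64(12), np.int64(36)), (np.int64(15), np.int64(38)), (np.int64(17), np.int64(37)), (np.int64(19), np.int64(41)), (np.int64(21), np.int64(43)), (np.int64(24), np.int64(40)), (np.int64(25), np.int64(42)), (np.int64(55), np.int64(27)), (np.int64(57), np.int64(26))]
t 57 [(np.int64(-46), np.int64(42)), (np.int64(-43), np.int64(39)), (np.int64(-41), np.int64(43)), (np.int64(-39), np.int64(21)), (np.int64(-37), np.int64(39)), (np.int64(-34), np.int64(29)), (np.int64(-32), np.int64(36)), (np.int64(-29), np.int64(31)), (np.int64(-26), np.int64(29)), (np.int64(-23), np.in
[... 2109 characters left out ...]
)), (np.int64(20), np.int64(39)), (np.int64(21), np.int64(39)), (np.int64(25), np.int64(39)), (np.int64(25), np.int64(25)), (np.int64(26), np.int64(37)), (np.int64(55), np.int64(25)), (np.int64(57), np.int64(23))]
-112 -0.0; -108 0.1; -104 7.4; -100 9.6; -96 9.8; -92 9.8; -88 15.3; -84 14.1; -80 9.9; -76 10.3; -72 23.8; -68 19.7; -64 11.3; -60 9.9; -56 10.3; -52 10.0; -48 nan; 
60 [39. 51.]; 66 [45. 52.]; 72 [48. 54.]; 78 [52. 56.]; 84 ; 90 ; 96 [-884. -879.]; 102 [-882.  188.]; 108 [178. 190.]; 114 [-101.  187.]; 120 [-105.  177.]; 126 [-100.  175.]; 132 [-102.  172.]; 138 [-107.  157.]; 144 [-883.    2.]; <stdin>:10: RuntimeWarning: Mean of empty slice.
  ret = ret.dtype.type(ret / rcount)
```

Request:
carry_out(
  series=[
    [0.0194, -0.0204, -0.0115, 0, 0, -0.0248],
    [0.0194, -0.0204, -0.0115, 0, 0, -0.0248],
    [0.0194, -0.0204, -0.0115, 0, 0, -0.0248],
    [0.0194, -0.0204, -0.0115, 0, 0, -0.0248],
    [0.0194, -0.0204, -0.0115, 0, 0, -0.0248],
    [0.0194, -0.0204, -0.0115, 0, 0, -0.0248],
    [0.0194, -0.0204, -0.0115, 0, 0, -0.0248],
    [0.0194, -0.0204, -0.0115, 0, 0, -0.0248],
    [0.0194, -0.0204, -0.0115, 0, 0, -0.0248],
    [0.0194, -0.0204, -0.0115, 0, 0, -0.0248],
    [0, 0, 0, 0, 0, 0],
    [0, 0, 0, 0, 0, 0],
  ],
  grip=0,
  newtons=20,
)

```text
time_s: 1.1
eef_pos: [367.6, 343.0, 98.7]
tool_rot: [0.275, 0.961, -0.001, -0.001]
wrist_force: [-0.1, 0.9, -0.2]
width: 91.7
grasp_force: 0.0
```

Request:
carry_out(
  series=[
    [0, 0, -0.015, 0, 0, 0],
    [0, 0, -0.02, 0, 0, 0],
    [0, 0, -0.02, 0, 0, 0],
    [0, 0, -0.018, 0, 0, 0],
    [0, 0, -0.012, 0, 0, 0],
    [0, 0, -0.007, 0, 0, 0],
    [0, 0, 0, 0, 0, 0],
    [0, 0, 0, 0, 0, 0],
  ],
)

```text
time_s: 1.77
eef_pos: [367.5, 344.8, 8.0]
tool_rot: [0.273, 0.962, 0.0, 0.0]
wrist_force: [0.3, -0.4, 0.2]
width: 91.8
grasp_force: 0.0
```

Run:
```python
from h import *
b=snap("side");save(b,"s1.png",(150,100,400,290),3)
```

```text
(no output)
```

View pics/s1.png

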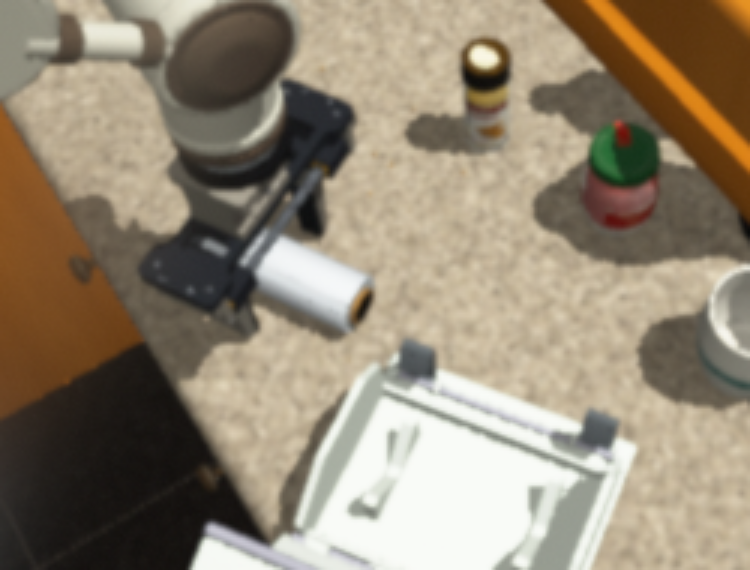

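The fingers straddle the roll squarely, near its middle. I'll close on it.

Request:
carry_out(
  series=[
    [0, 0, -0.0015, 0, 0, 0],
    [0, 0, 0, 0, 0, 0],
    [0, 0, 0, 0, 0, 0],
    [0, 0, 0, 0, 0, 0],
    [0, 0, 0, 0, 0, 0],
    [0, 0, 0, 0, 0, 0],
    [0, 0, 0, 0, 0, 0],
    [0, 0, 0, 0, 0, 0],
    [0, 0, 0, 0, 0, 0],
    [0, 0, 0, 0, 0, 0],
  ],
  grip=1,
  newtons=25,
)

```text
time_s: 2.65
eef_pos: [367.9, 344.3, 6.3]
tool_rot: [0.274, 0.962, 0.0, 0.0]
wrist_force: [0.2, 1.1, 0.5]
width: 47.3
grasp_force: 25.0
```

Request:
carry_out(
  series=[
    [0, 0, 0.01, 0, 0, 0],
    [0, 0, 0.02, 0, 0, 0],
    [0, 0, 0.025, 0, 0, 0],
    [0, 0, 0.025, 0, 0, 0],
    [0, 0, 0.02, 0, 0, 0],
    [0, 0, 0.01, 0, 0, 0],
    [0.012, -0.019, 0, 0, 0, 0.012],
    [0.014, -0.021, 0, 0, 0, 0.012],
    [0.014, -0.021, 0, 0, 0, 0.012],
    [0.014, -0.021, 0, 0, 0, 0.012],
    [0.013, -0.02, 0, 0, 0, 0.012],
    [0.01, -0.015, 0, 0, 0, 0.012],
    [0, 0, 0, 0, 0, 0],
    [0, 0, 0, 0, 0, 0],
  ],
)

```text
time_s: 3.82
eef_pos: [444.1, 226.5, 115.4]
tool_rot: [0.24, 0.971, -0.0, -0.001]
wrist_force: [-0.2, 0.0, -3.8]
width: 47.3
grasp_force: 25.0
```

Run:
```python
from h import *
a=snap("top");b=snap("side")
im=np.hstack([a["img"][150:350,200:460],b["img"][120:320,160:420]])
cv2.imwrite("pics/m1.png",cv2.resize(im[...,::-1],(780,300)))
e=arm.observe()["eef_pos"]; print(e)
for n,s in(("t",a),("s",b)):
    P=s["P"]; L=frame(P,(e[0],e[1]),np.radians(-117.4))
    m=(abs(L[...,0])<28)&(abs(L[...,1])<110)&(P[...,2]>e[2]+10)&(P[...,2]<e[2]+50)
    q=L[m]; q2=q[abs(q[:,1])>25]
    print(n,len(q2),"axial",np.percentile(q2[:,1],[0.5,2,98,99.5]).round(1),"x",np.percentile(q2[:,0],[1,99]).round(1),"top z",np.percentile(q2[:,2],97).round(1))
    for sg in(1,-1):
        w=q2[(q2[:,1]*sg>30)]; 
        if len(w): t=w[w[:,2]>np.percentile(w[:,2],60)];print(sg,len(w),t.mean(0).round(1))
```

```text
[443.60113356 227.53868875 115.50642535]
t 363 axial [-80.9 -79.5 -31.1 -28.2] x [-6.  25.4] top z 160.1
-1 357 [  4.9 -58.6 158.3]
s 830 axial [-79.6 -75.2  79.3  79.6] x [-17.7  25.8] top z 157.4
1 648 [  3.1  53.  155.7]
-1 127 [  1.8 -69.4 156.4]
```

View pics/m1.png

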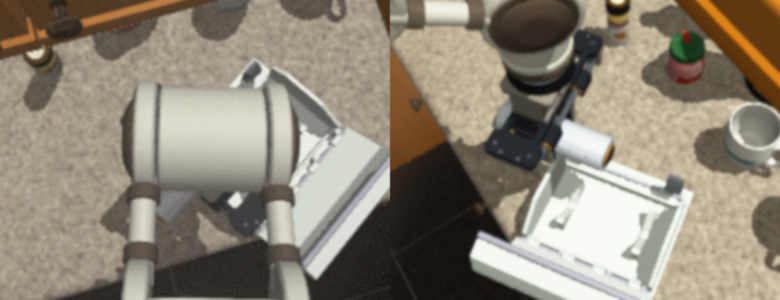

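The side view (right half) shows the roll held level at its middle, end at about (600,150), heading for the dispenser, with the jars untouched. Next I'll move over the cradle.

Request:
carry_out(
  series=[
    [0.008, -0.012, 0, 0, 0, 0.0],
    [0.0112, -0.016, 0, 0, 0, 0.005],
    [0.0112, -0.016, 0, 0, 0, 0],
    [0.0112, -0.016, 0, 0, 0, 0],
    [0.0096, -0.014, 0, 0, 0, 0],
    [0.0064, -0.01, 0, 0, 0, 0],
    [0, 0, 0, 0, 0, 0],
    [0, 0, 0, 0, 0, 0],
    [0, 0, 0, 0, 0, 0],
  ],
)

```text
time_s: 4.67
eef_pos: [501.4, 144.1, 115.8]
tool_rot: [0.236, 0.972, 0.0, -0.001]
wrist_force: [-0.5, -0.0, -3.9]
width: 47.4
grasp_force: 25.0
```

```bash
cat > chk.py <<'E'
from h import *
b=snap("side");save(b,"x.png")
o=arm.observe();e=o["eef_pos"];O=(501.4,143.0);P=b["P"]
print("tcp in disp",frame(e,O,np.radians(-117.4)).round(1),o["wrist_force"].round(1))
L=frame(P,O,np.radians(-117.4)).reshape(-1,3);L=L[~np.isnan(L[:,0])]
def r(name,x,y,z,ax):
    v=L[(L[:,0]>x[0])&(L[:,0]<x[1])&(L[:,1]>y[0])&(L[:,1]<y[1])&(L[:,2]>z[0])&(L[:,2]<z[1])]
    print(name,len(v),np.percentile(v[:,ax],[1,5,50,95,99]).round(1) if len(v) else'')
zt=e[2]+17.7+24
r("roll y",(-28,28),(-120,120),(zt-20,zt+12),1)
for y in((-80,-60),(60,80)):
    r("roll top x %s"%(y,),(-30,30),y,(zt-4,zt+12),0)
    r("roll top z %s"%(y,),(-30,30),y,(zt-20,zt+12),2)
r("wall- y",(-40,40),(-130,-84),(60,80),1);r("wall+ y",(-40,40),(84,130),(60,80),1)
r("catch x",(-120,-70),(60,84),(48,65),0)
r("lip x",(60,200),(-80,80),(183,210),0);r("lip z",(60,200),(-80,80),(150,210),2)
E
python3 chk.py
```

```text
tcp in disp [ -1.   -0.5 115.9] [ 0.7 -0.  -2.8]
roll y 1048 [-80.  -74.   38.7  74.1  77.8]
roll top x (-80, -60) 114 [-12.3 -10.    2.5  13.9  15.5]
roll top z (-80, -60) 186 [138.9 141.8 154.5 158.4 159.2]
roll top x (60, 80) 104 [-12.  -10.7   1.7  12.8  15.5]
roll top z (60, 80) 243 [138.6 139.7 152.1 157.6 158.2]
wall- y 66 [-95.  -94.9 -91.1 -89.8 -89.7]
wall+ y 109 [91.9 92.2 94.6 96.9 97. ]
catch x 78 [-85.1 -84.2 -76.9 -72.2 -71.3]
lip x 480 [116.9 117.6 121.6 124.6 124.9]
lip z 2323 [150.7 154.7 174.9 188.6 189.7]
```

Request:
carry_out(
  series=[
    [0, 0, -0.01, 0, 0, 0],
    [0, 0, -0.015, 0, 0, 0],
    [0, 0, -0.015, 0, 0, 0],
    [0, 0, -0.013, 0, 0, 0],
    [0, 0, -0.012, 0, 0, 0],
    [0, 0, -0.008, 0, 0, 0],
    [0, 0, -0.005, 0, 0, 0],
    [0, 0, -0.004, 0, 0, 0],
    [0, 0, -0.002, 0, 0, 0],
    [0, 0, 0, 0, 0, 0],
    [0, 0, 0, 0, 0, 0],
  ],
)

```text
time_s: 5.63
eef_pos: [502.8, 143.2, 32.6]
tool_rot: [0.237, 0.972, 0.0, 0.0]
wrist_force: [0.6, 0.1, -2.8]
width: 47.7
grasp_force: 25.0
```

Request:
carry_out(
  series=[
    [0, 0, -0.0015, 0, 0, 0],
    [0, 0, -0.0015, 0, 0, 0],
    [0, 0, -0.001, 0, 0, 0],
    [0, 0, 0, 0, 0, 0],
    [0, 0, 0, 0, 0, 0],
  ],
)

```text
time_s: 6.05
eef_pos: [502.3, 143.1, 28.1]
tool_rot: [0.237, 0.972, 0.0, 0.0]
wrist_force: [0.7, 0.2, -3.3]
width: 47.4
grasp_force: 25.0
```

Request:
carry_out(
  series=[
    [0, 0, -0.001, 0, 0, 0],
    [0, 0, -0.0005, 0, 0, 0],
    [0, 0, 0, 0, 0, 0],
    [0, 0, 0, 0, 0, 0],
  ],
)

```text
time_s: 6.38
eef_pos: [503.0, 143.5, 27.3]
tool_rot: [0.237, 0.972, 0.0, 0.001]
wrist_force: [-1.2, 2.9, 2.9]
width: 47.2
grasp_force: 25.0
```

```bash
python3 chk.py; python3 -c "
import cv2;a=cv2.imread('pics/x.png')[180:360,190:390];cv2.imwrite('pics/x2.png',cv2.resize(a,None,fx=3,fy=3))"
```

```text
tcp in disp [-1.2  1.2 27.3] [-0.   2.6  3.1]
roll y 1088 [-94.2 -91.   37.8  94.   96.9]
roll top x (-80, -60) 77 [-13.1 -11.    1.9  12.6  14.2]
roll top z (-80, -60) 145 [51.  54.  65.6 69.5 70.4]
roll top x (60, 80) 96 [-12.6 -10.9   0.9  13.4  15.2]
roll top z (60, 80) 214 [49.9 53.5 64.2 69.2 70. ]
wall- y 135 [-95.2 -94.7 -91.  -89.6 -89.4]
wall+ y 110 [91.9 92.2 94.6 96.9 97. ]
catch x 79 [-84.8 -84.  -77.  -72.2 -71.3]
lip x 477 [117.3 117.8 121.6 124.7 124.9]
lip z 2958 [151.  155.3 172.9 188.4 189.8]
```

View pics/x2.png

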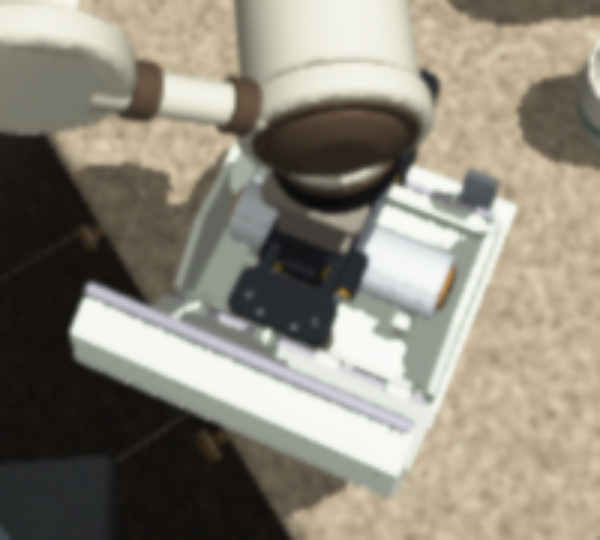

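The roll lies across both ribs with its top at 69–70 mm, as it should when seated. I'll ease the small side force and open partway.

Request:
carry_out(
  series=[
    [0.0003, 0.0006, -0.0003, 0, 0, 0],
    [0, 0, 0, 0, 0, 0],
    [0, 0, 0, 0, 0, 0],
  ],
)

```text
time_s: 6.68
eef_pos: [503.2, 143.7, 27.1]
tool_rot: [0.236, 0.972, -0.0, 0.001]
wrist_force: [-1.7, 1.2, 6.6]
width: 47.4
grasp_force: 25.0
```

Request:
carry_out(
  series=[
    [0, 0, 0, 0, 0, 0],
    [0, 0, 0, 0, 0, 0],
    [0, 0, 0, 0, 0, 0],
    [0, 0, 0, 0, 0, 0],
    [0, 0, 0, 0, 0, 0],
    [0, 0, 0, 0, 0, 0],
  ],
  grip=0.3,
)

```text
time_s: 7.18
eef_pos: [502.4, 143.6, 26.1]
tool_rot: [0.237, 0.972, -0.0, -0.0]
wrist_force: [0.0, 0.3, 0.7]
width: 64.3
grasp_force: 0.0
```

Request:
carry_out(
  series=[
    [0, 0, 0.006, 0, 0, 0],
    [0, 0, 0.012, 0, 0, 0],
    [0, 0, 0.018, 0, 0, 0],
    [0, 0, 0.02, 0, 0, 0],
    [0, 0, 0.02, 0, 0, 0],
    [0, 0, 0.02, 0, 0, 0],
    [-0.003, -0.006, 0.02, 0, 0, 0],
    [-0.004, -0.008, 0.02, 0, 0, 0],
    [-0.004, -0.008, 0.02, 0, 0, 0],
    [-0.004, -0.008, 0.02, 0, 0, 0],
    [-0.004, -0.008, 0.014, 0, 0, 0],
    [0, 0, 0, 0, 0, 0],
  ],
)

```text
time_s: 8.18
eef_pos: [485.4, 104.8, 221.1]
tool_rot: [0.237, 0.971, 0.001, 0.004]
wrist_force: [-1.0, -0.7, 0.8]
width: 64.1
grasp_force: 0.0
```

```bash
python3 chk.py; python3 -c "
import cv2;a=cv2.imread('pics/x.png')[120:360,150:430];cv2.imwrite('pics/x3.png',cv2.resize(a,None,fx=2,fy=2))"
```

```text
tcp in disp [ 41.    2.5 218.9] [-0.   0.  -0.3]
roll y 6 [13.5 13.5 13.6 14.  14. ]
roll top x (-80, -60) 0 
roll top z (-80, -60) 0 
roll top x (60, 80) 0 
roll top z (60, 80) 0 
wall- y 0 
wall+ y 113 [92.  92.2 94.7 96.9 97. ]
catch x 78 [-85.1 -84.3 -76.9 -72.  -71.5]
lip x 477 [117.1 117.6 121.6 124.7 124.9]
lip z 2325 [150.9 154.9 175.  188.7 189.8]
```

View pics/x3.png

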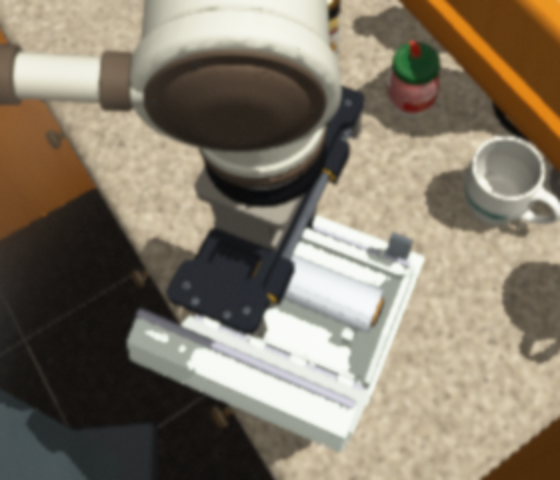

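The roll rests in the cradle, its end at (375,310), and the dispenser hasn't moved. Next I'll close the fingers and pass over the lid to behind it.

Request:
carry_out(
  series=[
    [-0.005, -0.01, 0, 0, 0, 0],
    [-0.01, -0.02, 0, 0, 0, 0],
    [-0.012, -0.023, 0, 0, 0, 0],
    [-0.012, -0.023, 0, 0, 0, 0],
    [-0.012, -0.023, 0, 0, 0, 0],
    [-0.01, -0.02, 0, 0, 0, 0],
    [-0.006, -0.01, 0, 0, 0, 0],
    [0, 0, 0, 0, 0, 0],
    [0, 0, 0, 0, 0, 0],
  ],
  grip=1,
)

```text
time_s: 8.98
eef_pos: [415.9, -23.2, 215.3]
tool_rot: [0.237, 0.971, 0.0, -0.001]
wrist_force: [0.6, 0.4, 0.1]
width: 6.9
grasp_force: 0.0
```

```bash
python3 chk.py | head -1; python3 -c "
from h import *
o=arm.observe();print(o['width'],o['joint_pos'].round(2))"
```

```text
tcp in disp [186.4   0.7 215.5] [ 1.2 -0.   0.5]
2.399478997615621 [-0.35 -0.27  2.01  0.    1.41 -1.44]
```

Request:
carry_out(
  series=[
    [0, 0, -0.01, 0, 0, 0],
    [0, 0, -0.018, 0, 0, 0],
    [0, 0, -0.02, 0, 0, 0],
    [0, 0, -0.02, 0, 0, 0],
    [0, 0, -0.013, 0, 0, 0],
    [0, 0, -0.005, 0, 0, 0],
    [0, 0, 0, 0, 0, 0],
    [0, 0, 0, 0, 0, 0],
  ],
)

```text
time_s: 9.7
eef_pos: [416.7, -22.9, 130.3]
tool_rot: [0.236, 0.972, 0.0, -0.0]
wrist_force: [0.2, -0.3, -0.7]
width: 0.7
grasp_force: 0.0
```

Request:
carry_out(
  series=[
    [0.002, 0.004, 0, 0, 0, 0],
    [0.002, 0.004, 0, 0, 0, 0],
    [0.002, 0.004, 0, 0, 0, 0],
    [0.002, 0.004, 0, 0, 0, 0],
    [0.002, 0.004, 0.002, 0, 0, 0],
    [0.002, 0.004, 0.003, 0, 0, 0],
    [0.002, 0.004, 0.003, 0, 0, 0],
    [0.002, 0.004, 0.003, 0, 0, 0],
    [0.002, 0.004, 0.003, 0, 0, 0],
    [0.002, 0.004, 0.003, 0, 0, 0],
    [0.0023, 0.004, 0.003, 0, 0, 0],
    [0.0023, 0.004, 0.002, 0, 0, 0],
    [0, 0, 0, 0, 0, 0],
  ],
)

```text
time_s: 10.78
eef_pos: [441.7, 25.6, 152.8]
tool_rot: [0.236, 0.972, 0.0, 0.0]
wrist_force: [0.1, -0.1, -0.7]
width: 0.2
grasp_force: 0.0
```

```bash
python3 chk.py
```

```text
tcp in disp [132.    1.1 152.6] [ 0.  -0.1 -0.6]
roll y 0 
roll top x (-80, -60) 0 
roll top z (-80, -60) 0 
roll top x (60, 80) 0 
roll top z (60, 80) 0 
wall- y 0 
wall+ y 111 [92.  92.2 94.7 96.9 97. ]
catch x 81 [-85.2 -84.7 -76.9 -71.9 -70.8]
lip x 756 [ 71.6  73.4  86.1 101.7 103.1]
lip z 1259 [154.  160.6 185.4 194.7 196.1]
```

Request:
carry_out(
  series=[
    [0.0024, 0.0046, 0.0007, 0, 0, 0],
    [0.0024, 0.0046, 0.0007, 0, 0, 0],
    [0.0024, 0.0046, 0.0007, 0, 0, 0],
    [0.0024, 0.0046, 0.0007, 0, 0, 0],
    [0.0024, 0.0046, 0.0007, 0, 0, 0],
    [0.0024, 0.0046, 0.0, 0, 0, 0],
    [0.0025, 0.0049, -0.0003, 0, 0, 0],
    [0.0025, 0.0049, -0.0004, 0, 0, 0],
    [0.0025, 0.0049, -0.0005, 0, 0, 0],
    [0.0025, 0.0049, -0.0005, 0, 0, 0],
    [0.0025, 0.0049, -0.0006, 0, 0, 0],
    [0.0025, 0.0049, -0.0008, 0, 0, 0],
    [0.0024, 0.0047, -0.0016, 0, 0, 0],
    [0.0024, 0.0047, -0.0019, 0, 0, 0],
    [0.0024, 0.0047, -0.0021, 0, 0, 0],
    [0.0024, 0.0047, -0.0024, 0, 0, 0],
    [0, 0, 0, 0, 0, 0],
  ],
)

```text
time_s: 12.25
eef_pos: [479.9, 101.4, 143.8]
tool_rot: [0.236, 0.972, 0.0, -0.001]
wrist_force: [-0.3, 0.1, -0.1]
width: 0.4
grasp_force: 0.0
```

```bash
python3 chk.py | egrep "tcp|wall|catch"; python3 -c "
import cv2;a=cv2.imread('pics/x.png')[120:360,150:430];cv2.imwrite('pics/x4.png',cv2.resize(a,None,fx=2,fy=2))"
```

```text
tcp in disp [ 47.2   0.  143.9] [0.9 0.8 0.2]
wall- y 0 
wall+ y 7 [96.8 96.8 97.  97.1 97.1]
catch x 79 [-85.7 -83.5 -76.8 -72.2 -71.2]
```

View pics/x4.png

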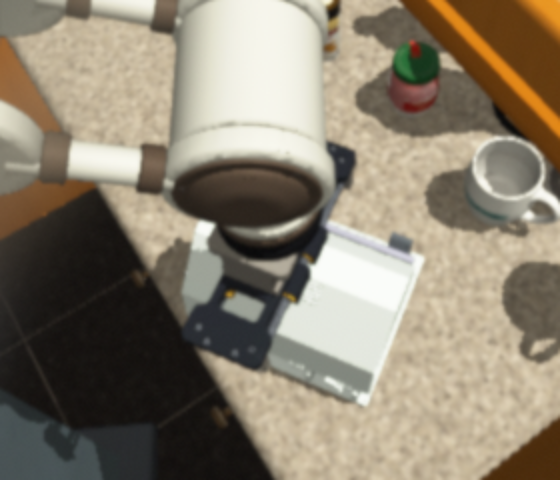

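The lid is now well over the roll, covering it in view. The catches, at (400,243), are unmoved. I'll continue the arc.

Request:
carry_out(
  series=[
    [0.0022, 0.0042, -0.0022, 0, 0, 0],
    [0.0022, 0.0042, -0.0025, 0, 0, 0],
    [0.0022, 0.0042, -0.0026, 0, 0, 0],
    [0.0022, 0.0042, -0.0028, 0, 0, 0],
    [0.0018, 0.0036, -0.0036, 0, 0, 0],
    [0.0018, 0.0036, -0.0039, 0, 0, 0],
    [0.0018, 0.0036, -0.0039, 0, 0, 0],
    [0.0018, 0.0036, -0.0041, 0, 0, 0],
    [0.0014, 0.0027, -0.0034, 0, 0, 0],
    [0.0014, 0.0027, -0.0034, 0, 0, 0],
    [0.0014, 0.0027, -0.0034, 0, 0, 0],
    [0.0014, 0.0027, -0.0034, 0, 0, 0],
    [0.0012, 0.0024, -0.0027, 0, 0, 0],
    [0.0012, 0.0024, -0.0027, 0, 0, 0],
    [0.0012, 0.0024, -0.002, 0, 0, 0],
    [0, 0, 0, 0, 0, 0],
  ],
)

```text
time_s: 13.63
eef_pos: [505.2, 150.1, 97.5]
tool_rot: [0.236, 0.972, -0.0, -0.0]
wrist_force: [-0.3, -0.0, -0.7]
width: 0.2
grasp_force: 0.0
```

```bash
cat > lid.py <<'E'
from h import *
for n in("side","top"):
    s=snap(n)
    L=frame(s["P"],(501.4,143.0),np.radians(-117.4)).reshape(-1,3);L=L[~np.isnan(L[:,0])]
    v=L[(abs(L[:,1])<96)&(abs(L[:,1])>48)&(L[:,0]>-38)&(L[:,0]<30)&(L[:,2]>60)&(L[:,2]<130)]
    if len(v)>30:
        p=np.polyfit(v[:,0],v[:,2],1);p=np.polyfit(*v[abs(np.polyval(p,v[:,0])-v[:,2])<5][:,[0,2]].T,1);print(n,len(v),"lid slope",p.round(3),"z@-28",np.polyval(p,-28).round(1))
    c=L[(abs(abs(L[:,1])-72)<14)&(L[:,0]<-70)&(L[:,0]>-110)&(L[:,2]>40)&(L[:,2]<70)]
    print(n,"catch x",np.percentile(c[:,0],[2,50,98]).round(1),"z",c[:,2].max().round(1)) if len(c) else 0
    f=L[(abs(L[:,1])<60)&(L[:,0]<-60)&(L[:,0]>-110)&(L[:,2]>4)&(L[:,2]<14)]
    print(n,"base front",np.percentile(f[:,0],[1,5]).round(1)) if len(f) else 0
o=arm.observe();print(frame(o["eef_pos"],(501.4,143.0),np.radians(-117.4)).round(1),o["wrist_force"].round(1))
E
python3 lid.py
```

```text
side 1375 lid slope [-0.169 93.959] z@-28 98.7
side catch x [-85.  -78.6 -70.4] z 64.2
top 463 lid slope [-0.131 96.346] z@-28 100.0
top catch x [-84.5 -77.5 -70.4] z 66.3
top base front [-108.6 -102.6]
[-7.9  0.3 98. ] [ 0.5 -0.  -0.5]
```

Request:
carry_out(
  series=[
    [0, 0, 0.006, 0, 0, 0],
    [0.004, 0.008, 0, 0, 0, 0],
    [0.004, 0.008, 0, 0, 0, 0],
    [0, 0, -0.003, 0, 0, 0],
    [0, 0, -0.003, 0, 0, 0],
    [0, 0, -0.002, 0, 0, 0],
    [0, 0, -0.002, 0, 0, 0],
    [0, 0, -0.002, 0, 0, 0],
    [0, 0, 0, 0, 0, 0],
  ],
)

```text
time_s: 14.48
eef_pos: [513.4, 166.0, 92.3]
tool_rot: [0.237, 0.972, 0.0, -0.0]
wrist_force: [0.2, 0.9, 1.8]
width: 0.5
grasp_force: 0.8
```

Request:
carry_out(
  series=[
    [0, 0, -0.0015, 0, 0, 0],
    [0, 0, -0.0015, 0, 0, 0],
    [0, 0, -0.0015, 0, 0, 0],
    [0, 0, -0.0015, 0, 0, 0],
    [0, 0, 0, 0, 0, 0],
  ],
)

```text
time_s: 14.9
eef_pos: [514.3, 167.2, 88.2]
tool_rot: [0.237, 0.972, 0.002, 0.001]
wrist_force: [-3.2, 5.3, 12.9]
width: 0.6
grasp_force: 6.0
```

Request:
carry_out(
  series=[
    [0, 0, -0.0015, 0, 0, 0],
    [0, 0, -0.0015, 0, 0, 0],
    [0, 0, -0.0015, 0, 0, 0],
    [0, 0, -0.0015, 0, 0, 0],
    [0, 0, 0, 0, 0, 0],
  ],
)

```text
time_s: 15.32
eef_pos: [513.2, 165.5, 80.3]
tool_rot: [0.237, 0.972, -0.0, -0.0]
wrist_force: [-0.8, 1.7, 6.3]
width: 0.2
grasp_force: 3.2
```

```bash
python3 lid.py
```

```text
side 1332 lid slope [ 0.    79.733] z@-28 79.7
side catch x [-84.6 -76.4 -70.4] z 60.4
side base front [-90.2 -89.6]
top 222 lid slope [3.0000e-03 8.1708e+01] z@-28 81.6
top catch x [-84.3 -77.2 -70.5] z 64.0
top base front [-109.   -99.2]
[-25.4   0.2  80.3] [-1.6 -1.   6. ]
```

The lid is flat (slope 0). I'll press a little further to be sure it has latched, then back off and check.

Request:
carry_out(
  series=[
    [0, 0, -0.001, 0, 0, 0],
    [0, 0, -0.001, 0, 0, 0],
    [0, 0, 0, 0, 0, 0],
  ],
)

```text
time_s: 15.67
eef_pos: [513.3, 165.5, 80.1]
tool_rot: [0.237, 0.972, -0.0, -0.0]
wrist_force: [-7.2, -0.7, 18.8]
width: 0.5
grasp_force: 9.3
```

Request:
carry_out(
  series=[
    [0, 0, 0.005, 0, 0, 0],
    [0, 0, 0.01, 0, 0, 0],
    [0, 0, 0.015, 0, 0, 0],
    [-0.005, -0.01, 0.02, 0, 0, 0],
    [-0.01, -0.02, 0.02, 0, 0, 0],
    [-0.01, -0.02, 0.02, 0, 0, 0],
    [-0.01, -0.02, 0.01, 0, 0, 0],
    [-0.01, -0.02, 0, 0, 0, 0],
    [-0.01, -0.02, 0, 0, 0, 0],
    [-0.01, -0.02, 0, 0, 0, 0],
    [-0.01, -0.02, 0, 0, 0, 0],
    [0, 0, 0, 0, 0, 0],
    [0, 0, 0, 0, 0, 0],
  ],
)

```text
time_s: 16.75
eef_pos: [438.1, 15.2, 178.0]
tool_rot: [0.238, 0.971, 0.0, -0.0]
wrist_force: [-0.1, 1.0, -0.5]
width: 0.5
grasp_force: 0.0
```

```bash
python3 lid.py; python3 chk.py>/dev/null; python3 -c "
import cv2;a=cv2.imread('pics/x.png')[90:360,150:480];cv2.imwrite('pics/x5.png',cv2.resize(a,None,fx=2.2,fy=2.2))"
```

```text
side 821 lid slope [-2.0000e-03  7.9754e+01] z@-28 79.8
side catch x [-85.  -76.4 -70.9] z 59.8
side base front [-91.1 -90.5]
top 1542 lid slope [1.000e-03 8.179e+01] z@-28 81.8
top catch x [-84.2 -77.1 -70.2] z 64.6
top base front [-107.2  -99.5]
[141.6   2.6 178.1] [-0.1 -0.2  0.1]
```

View pics/x5.png

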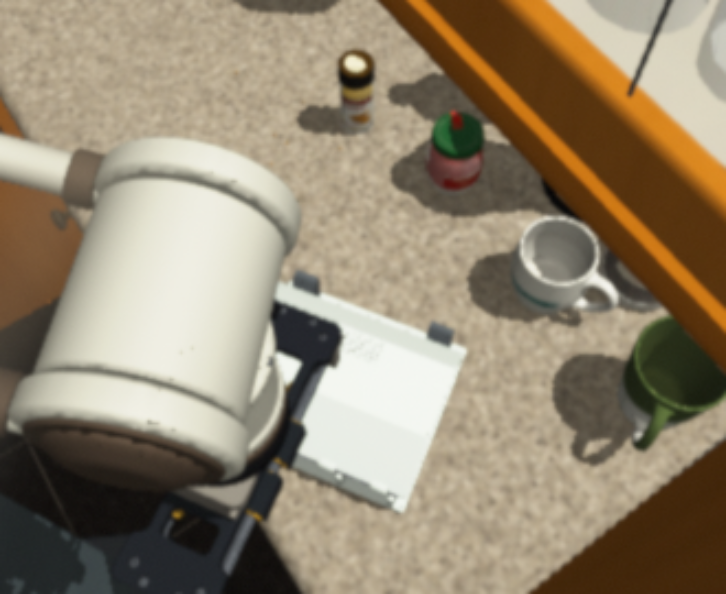

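The lid is shut flat under both upright catches, at (306,282) and (440,333). The gripper is clear, the dispenser is where it was, and the mug and jars are untouched. I'll hand the job in.

```bash
python3 -c "
from bench import arm
print(arm.job_done())"
```

```text
the job is handed in; nothing more can be done
None
```

The foil roll is in the cradle, the lid is shut and latched under both catches, the dispenser, mug and jars stayed where they were, and the job was handed in at about 17 s.

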